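# Set out the injection station round the septa carton

### The arm

A 6-joint arm with a two-finger parallel gripper is mounted at the origin on a cart in front of the work surface, level with it; the furniture and walls round the work are solid. World frame = base frame: x ahead of the robot, y to its left, z up, the work surface at z = 0. Lengths are in m, angles in rad, forces in N, time in s.
With the tool pointing down it reaches from about 0.375 to 0.975 m from the base axis. Payload 3.8 kg.
Tool frame: the origin (TCP) lies midway between the tips of the shut fingers; the grasp point (between the pads) lies 19 mm behind it; z points along the fingers, y is the direction in which the jaws open and shut (so a half turn about z gives the same grasp; the last joint's range is limited). The gripper opens to 85 mm and grips with 20 to 120 N. Pads are 22 mm wide; open, the fingers measure 114 mm over their backs; the gripper's body (76 mm by 85 mm) begins 54 mm behind the grasp point. The pads swing forward as they close: fully open they stand 13 mm farther back than shut.
Start: joints at [1.164, 0.264, 1.604, -0, 1.274, -0.037], TCP at [0.244, 0.629, 0.231] pointing down, gripper open.
Joint ranges: [-2.63, 2.63], [-0.94, 2.18], [0.31, 2.57], [-1.31, 4.45], [0, 2.66], [-2.55, 2.55]. Speed limits (rad/s): [2.57, 2.57, 3.14, 3.14, 3.14, 3.14].

### API

Orientations are given as a rotation vector (axis times angle).
In Python, from cell import robot gives the robot as it stands.
- The arm moves only by the tool move_arm, never from a script. Its arguments are lists of equal length, an entry for each row: "jaw": the opening, from 0 (shut) to 1 (fully open); "delta_pos": the shift along the tool's x, y, z in m, a list of three; "twist": the turn about the tool's z in rad. A call has exactly 10 rows; each row is the pose to reach, as a shift and turn from the pose commanded when the call began, along the tool's axes at that moment; what a row does not reach only later rows make up. A row lasts 1/12 s, in which the tool goes at most 41.7 mm and 7.16 degrees, less where a joint would pass 70% of its speed; a pose out of reach is approached as far as the arm can. A call with a gripper value outside its range is refused whole. The fingers move at their own pace and stop on an object; the grip force is fixed at half the most. Time passes only in rows, so rows that repeat a pose let the fingers close, or fill a call up. It gives the time, the measured TCP pose, the force and the opening at its end, in the units of the state.
- robot.read_state(): the state, without advancing time (a new reading comes with each control period).
- robot.capture(name): name is "side" or "top" or "wrist"; returns a dict with "pixels" (480x640x3 uint8, red, green, blue), "mtx" (3x3 intrinsics, pixels), "rvec" (rotation vector, rad) and "tvec" (3), from world to camera coordinates, as OpenCV has them. Camera axes: x right, y down, z forward; pixel columns grow to the right and rows downward; lengths in m; the calibration is good to about 2 mm. A picture is of the moment at which its call begins. There is no depth.
- robot.job_done(): hands the job in, once; it reports no verdict.
The state is a dict: "time_s": time; "joint_positions": joint angles; "joint_vel": joint speeds; "tau": joint torques, N m; "eef_pos": TCP position; "orientation": TCP orientation; "wrist_force": force on the tool from outside, world axes, zero at the start; "moment": the same for the moment, N m; "grip_width": finger opening in m.
Only numpy, scipy, OpenCV 4.12 (cv2) and the standard library are available. Lean on these libraries where they do the work, as an engineer would, in place of code of your own. Each camera call takes 0.05 s, during which the arm holds its last target. There are 200 camera calls.

### The job

Set out the injection station round the brown carton: put the white round tin on the middle of the carton, and stand the black-capped bottle behind the carton, opposite the middle of its long back side and 4 cm clear of it. Stand the blue-capped vial to the left of the bottle with 10 cm clear between the two, and the black-capped vial midway in that gap, the three centred in one row parallel to the carton's back side (left and back as the robot sees them, along the carton's own sides). Everything stands upright; leave the white-capped vial, the crucible and the USB stick where they are.

Things in the scene. Friction and masses are not known exactly. Their poses are not given: they have to be found in the camera images.
- carton: brown cardboard carton with a white label on top, lying flat and fixed to the worktop; 80 mm (its x) by 110 mm (its y) by 30 mm high. Origin: centre of its underside. Its x axis points to its back (away from the robot, turned at most 0.4 rad to the left or 0.2 rad to the right), its y axis to its left, z up; the long back side is at x = +40 mm
- tin: round white tin with a flat lid, 65 mm in diameter, 53 mm high, standing upright, 0.12 kg. Origin: centre of its underside, z up. To go on the carton
- bottle: small clear-glass reagent bottle with a black screw cap and a white label, 94 mm high, body 52 mm in diameter from the bottom to about 55 mm up, then a shoulder and a narrower neck and cap; about 0.13 kg. Origin: centre of its underside, z up. To go behind the carton
- vial_blue: clear glass sample vial with a blue screw cap and a small white label; standing upright, 44 mm high, 23 mm in diameter (solid to grip: the lower 36 mm). Origin: centre of its underside, z up. To go to the left of the bottle
- vial_black: clear glass sample vial with a black screw cap and a small white label; standing upright, 44 mm high, 23 mm in diameter (solid to grip: the lower 36 mm). Origin: centre of its underside, z up. To go between the bottle and the blue-capped vial
- vial_white: clear glass sample vial with a white screw cap and a small white label; standing upright, 44 mm high, 23 mm in diameter (solid to grip: the lower 36 mm). Origin: centre of its underside, z up. Bystander, must stay where it is
- crucible: small open white porcelain crucible, 41 mm across the rim, 28 mm high, near the front edge of the worktop, to the left. Origin: centre of its underside. Bystander, must stay where it is
- usb_stick: blue USB stick with a silver plug lying flat, 16 x 51 x 8 mm, near the front edge of the worktop, to the right. Origin: centre of its underside, long axis y. Bystander, must stay where it is
Things that resemble listed ones, but are neither listed nor needed, are in the scene too. What is shaped like the tin but orange or red is not meant.

How it is judged:
By the outcome, as a careful person would: the job done as asked, in the order asked, and still so for the second after the job is handed in, with the robot touching nothing.
It also fails if it takes over 128 s, if anything falls off the work surface, if the arm or the gripper's body presses on something with over 40 N, if the wrist force passes 120 N, or if a joint passes its speed limit or range.

## Working session

There is one attempt and no reset: what is moved stays moved. The work goes in short steps, Python scripts to look and compute and a tool call to move; the robot and the scene stay as the last step left them, time stands still between calls to the robot, and variables do not carry over. Pictures are saved under pics/ and viewed, about 12 in all and at most 16, crops included, and the job is handed in when it is done.

Besides the shell and the picture viewer there is one more tool, called by a JSON object that holds its "op" and its "data". move_arm: Moves the arm, as the interface text tells. Its arguments: {"type":"object","properties":{"jaw":{"type":"array","items":{"type":"number"}},"delta_pos":{"type":"array","items":{"type":"array","items":{"type":"number"}}},"twist":{"type":"array","items":{"type":"number"}}},"required":["jaw","delta_pos","twist"]}

```bash
mkdir -p pics
cat > h.py <<'E'
import numpy as np, cv2
from cell import robot
def cap(n,f=None):
    c=robot.capture(n)
    if f: cv2.imwrite('pics/'+f,cv2.cvtColor(c['pixels'],cv2.COLOR_RGB2BGR))
    return c
def ray(c,uv):
    R=cv2.Rodrigues(np.array(c['rvec'],float))[0];t=np.array(c['tvec'],float).ravel()
    p=cv2.undistortPoints(np.array(uv,float).reshape(-1,1,2),np.array(c['mtx']),None).reshape(-1,2)
    d=np.c_[p,np.ones(len(p))]@R
    return -R.T@t,d
def onplane(c,uv,z):
    o,d=ray(c,uv); return o+d*((z-o[2])/d[:,2])[:,None]
E
python3 - <<'E'
from h import *
s=robot.read_state();print(s)
for n in('top','side','wrist'):
    c=cap(n,n+'0.png');print(n,onplane(c,[[320,240]],0),ray(c,[[320,240]])[0],c['mtx'][0])
E
```

```text
{'time_s': 0.0, 'joint_positions': array([ 1.16412333e+00,  2.64762454e-01,  1.60538131e+00,  1.40116491e-05,
        1.27368550e+00, -3.68814587e-02]), 'joint_vel': array([-1.62593024e-03, -1.23765203e-03,  5.34066678e-04,  3.79351445e-04,
        3.03084548e-04,  7.74377391e-05]), 'tau': array([-2.60356101e-03, -5.15127826e+01, -3.67296517e+01, -3.21399384e-04,
        1.33569460e-02,  1.90745970e-05]), 'eef_pos': array([0.24365611, 0.62870675, 0.2299518 ]), 'orientation': array([-0.57747638, -3.08754607,  0.00342203]), 'wrist_force': array([ 0.35266902, -0.55470929, -0.02875772]), 'moment': array([-0.05753059, -0.01471783, -0.00089279]), 'grip_width': 0.08545395037645473}
top [[ 0.48899081 -0.04362497  0.        ]] [ 0.28253124 -0.02695073  1.20368372] [540.52325151   0.         317.32548415]
side [[0.48760999 0.06415489 0.        ]] [ 0.4496689  -1.20977996  0.75771174] [582.37874008   0.         314.47151161]
wrist [[0.28230145 0.61067788 0.        ]] [0.16584079 0.65979403 0.37428942] [366.0995655    0.         322.67986551]
```

View pics/top0.png

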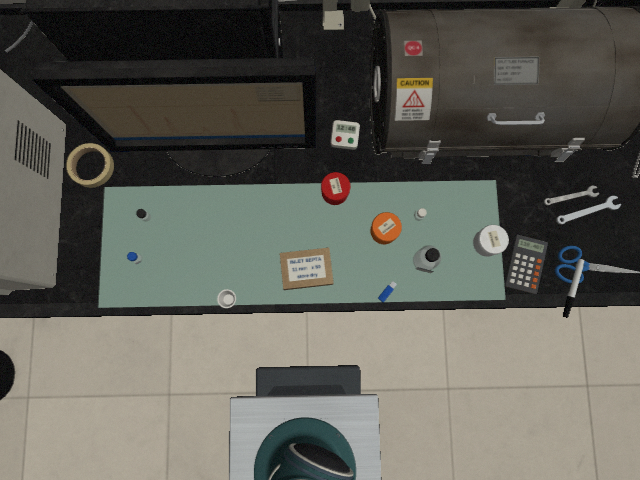

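View pics/side0.png

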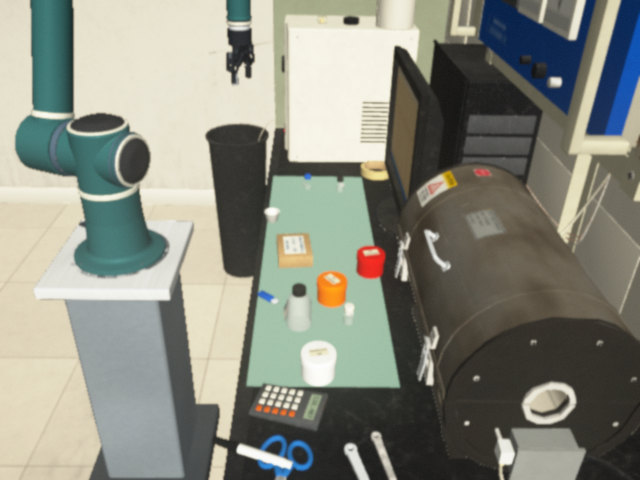

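The top view shows the carton at (306,268), tin (491,240), bottle cap (432,255), blue vial (133,257), black vial (142,214), and white vial (420,214). The red (336,188) and orange (387,227) tins are decoys. The side view agrees.

```bash
cat >> h.py <<'E'
def blob(c,lo,hi,box):
    hsv=cv2.cvtColor(c['pixels'],cv2.COLOR_RGB2HSV);m=cv2.inRange(hsv,lo,hi)
    x0,y0,x1,y1=box;k=np.zeros_like(m);k[y0:y1,x0:x1]=255;m&=k
    m=cv2.morphologyEx(m,cv2.MORPH_CLOSE,np.ones((3,3)))
    cs=cv2.findContours(m,cv2.RETR_EXTERNAL,cv2.CHAIN_APPROX_NONE)[0]
    return max(cs,key=cv2.contourArea)[:,0].astype(np.float32)
def axes():
    s=robot.read_state();return np.array(s['eef_pos']),cv2.Rodrigues(np.array(s['orientation']))[0]
def to(p,yaw_y=None):
    """delta in tool axes to world TCP p; twist to bring tool y along world angle yaw_y (mod pi)"""
    e,R=axes();d=R.T@(np.array(p)-e);tw=0
    if yaw_y is not None:
        a=np.arctan2(R[1,1],R[0,1]);tw=-((yaw_y-a+np.pi/2)%np.pi-np.pi/2)  # tool z down
    print('eef',e.round(4),'ydir',np.degrees(np.arctan2(R[1,1],R[0,1])).round(1),'q6',robot.read_state()['joint_positions'][5].round(2),'delta',d.round(4),'twist',round(tw,3))
E
python3 - <<'E'
from h import *
c=cap('top')
def circ(n,lo,hi,box,z):
    b=blob(c,lo,hi,box);q=onplane(c,b,z)[:,:2].astype(np.float32);(x,y),r=cv2.minEnclosingCircle(q)
    print(n,round(x,4),round(y,4),'r',round(r,4),len(b))
circ('tin',(0,0,190),(180,50,255),(470,215,515,262),.053)
circ('blue',(100,120,60),(130,255,255),(115,245,150,270),.044)
circ('black',(0,0,0),(180,255,70),(125,200,155,228),.044)
circ('white',(0,0,190),(180,60,255),(405,200,435,228),.044)
circ('botcap',(0,0,0),(180,255,60),(415,240,450,275),.094)
circ('red',(0,150,80),(180,255,255),(315,165,358,210),.053)
circ('orange',(5,150,120),(20,255,255),(365,205,410,250),.053)
circ('cruc',(0,0,150),(180,50,255),(212,285,242,312),.028)
b=blob(c,(100,120,60),(130,255,255),(370,275,405,305));print('usb',onplane(c,[b.mean(0)],.005))
b=blob(c,(8,60,60),(25,200,255),(270,240,345,300))
q=onplane(c,b,.03)[:,:2].astype(np.float32);print('carton',cv2.minAreaRect(q))
E
```

```text
tin 0.4755 -0.4191 r 0.0303 75
blue 0.4535 0.365 r 0.0105 24
black 0.5493 0.3481 r 0.0103 23
white 0.5452 -0.2657 r 0.0016 4
botcap 0.4372 -0.2743 r 0.0149 37
red 0.5964 -0.0812 r 0.0361 84
orange 0.5072 -0.1882 r 0.0322 79
cruc 0.3605 0.1624 r 0.0213 53
usb [[ 0.36522827 -0.18541126  0.005     ]]
carton ((0.4219897389411926, -0.011417806148529053), (0.08097036927938461, 0.10861781239509583), 5.237537860870361)
```

{"op": "move_arm", "data": {"jaw": [1, 1, 1, 1, 1, 1, 1, 1, 1, 1], "delta_pos": [[0, 0, -0.05], [-0.02, -0.06, -0.05], [-0.04, -0.1, -0.05], [-0.06, -0.14, -0.05], [-0.08, -0.18, -0.05], [-0.1, -0.22, -0.05], [-0.12, -0.26, -0.05], [-0.14, -0.3, -0.05], [-0.15, -0.33, -0.05], [-0.16, -0.36, -0.05]], "twist": [0, 0, 0, 0, 0, 0, 0, 0, 0, 0]}}

```text
time_s: 1.03
eef_pos: [0.2628, 0.2538, 0.281]
orientation: [0.576, 3.088, -0.0]
wrist_force: [1.0, -0.6, 0.6]
grip_width: 0.0858
```

```bash
python3 -c "
from h import *
to((.42,.03,.28),np.radians(5.2))"
```

```text
eef [0.2628 0.2538 0.281 ] ydir 68.9 q6 -0.5 delta [-0.2273 -0.152   0.0012] twist 1.111
```

{"op": "move_arm", "data": {"jaw": [1, 1, 1, 1, 1, 1, 1, 1, 1, 1], "delta_pos": [[-0.025, -0.017, 0], [-0.05, -0.034, 0], [-0.075, -0.05, 0], [-0.1, -0.067, 0], [-0.13, -0.087, 0], [-0.16, -0.107, 0], [-0.185, -0.124, 0], [-0.21, -0.14, 0], [-0.227, -0.152, 0], [-0.227, -0.152, 0]], "twist": [0.12, 0.24, 0.36, 0.48, 0.6, 0.72, 0.84, 0.96, 1.08, 1.11]}}

```text
time_s: 1.87
eef_pos: [0.4216, 0.0289, 0.2811]
orientation: [2.128, 2.309, -0.001]
wrist_force: [0.1, 0.3, 0.7]
grip_width: 0.0853
```

```bash
python3 -c "
from h import *
c=cap('wrist','w1.png')
b=blob(c,(8,50,50),(25,220,255),(0,0,640,480))
print(b.min(0),b.max(0))
q=onplane(c,b,.03)[:,:2].astype(np.float32);print('carton',cv2.minAreaRect(q))
to((.4755,-.37,.25),np.radians(5.2))"
```

```text
[284. 179.] [356. 275.]
carton ((0.42284807562828064, -0.0076740942895412445), (0.07961013913154602, 0.11329985409975052), 5.113437175750732)
eef [0.4206 0.0302 0.281 ] ydir 4.8 q6 -0.07 delta [-0.4033  0.0211  0.0312] twist -0.007
```

View pics/w1.png

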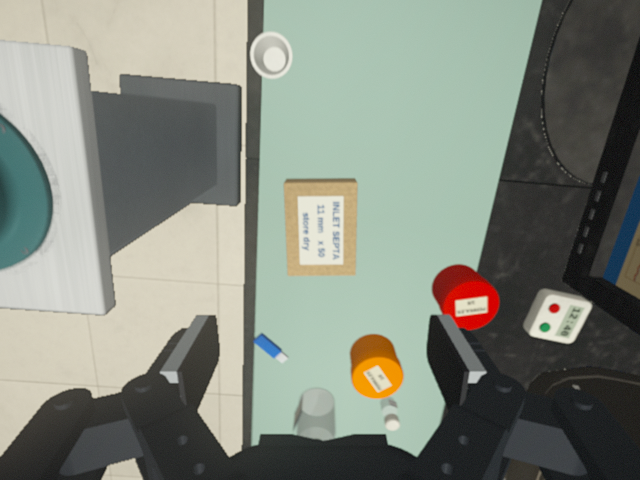

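The wrist view shows the carton squarely at columns 284–356 and rows 179–275, with a sliver of its left wall at the top. It agrees with the top view to about 3 mm, and both give a yaw near 5.15°. Next is the tin.

{"op": "move_arm", "data": {"jaw": [1, 1, 1, 1, 1, 1, 1, 1, 1, 1], "delta_pos": [[-0.03, 0.002, 0], [-0.07, 0.004, 0.004], [-0.11, 0.006, 0.008], [-0.15, 0.008, 0.012], [-0.19, 0.01, 0.016], [-0.23, 0.012, 0.02], [-0.27, 0.014, 0.024], [-0.31, 0.016, 0.028], [-0.35, 0.018, 0.03], [-0.385, 0.02, 0.03]], "twist": [0, 0, 0, 0, 0, 0, 0, 0, 0, 0]}}

```text
time_s: 2.75
eef_pos: [0.4745, -0.3513, 0.2504]
orientation: [-2.116, -2.32, 0.0]
wrist_force: [0.8, 0.6, 0.1]
grip_width: 0.0851
```

```bash
python3 -c "
from h import *
c=cap('wrist','w2.png')
b=blob(c,(0,0,170),(180,45,255),(120,60,520,420))
print(b.min(0),b.max(0))
for z in(.053,):
  q=onplane(c,b,z)[:,:2].astype(np.float32);print('tin',cv2.minEnclosingCircle(q),cv2.fitEllipse(q))
to((.4755,-.419,.12))"
```

```text
[206.  60.] [489. 307.]
tin ((0.4840734302997589, -0.3193053603172302), 0.16135752201080322) ((0.4865317642688751, -0.3265542984008789), (0.24893347918987274, 0.2824942469596863), 103.23828125)
eef [ 0.4753 -0.3572  0.2504] ydir 5.1 q6 -0.77 delta [-0.0609 -0.0054  0.1307] twist 0
```

View pics/w2.png

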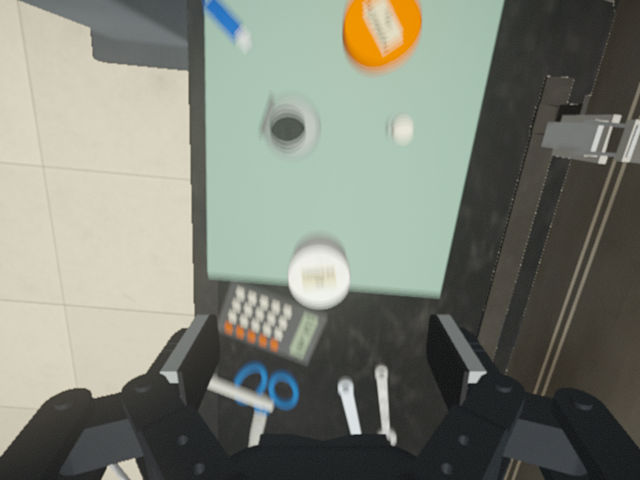

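The tin lid is at (320,276) with a radius of about 31 px, the bottle cap at (288,127), and the white vial at (401,129). My mask leaked onto the mat, so I'll re-box it.

```bash
python3 -c "
from h import *
c=cap('wrist')
b=blob(c,(0,0,175),(180,28,255),(275,215,365,325))
print(b.min(0),b.max(0))
q=onplane(c,b,.053)[:,:2].astype(np.float32);print('tin',cv2.minEnclosingCircle(q),q.min(0),q.max(0))
b=blob(c,(0,0,0),(180,255,75),(255,90,325,165))
q=onplane(c,b,.094)[:,:2].astype(np.float32);print('botcap',b.min(0),b.max(0),cv2.minEnclosingCircle(q))
to((.4755,-.419,.12))"
```

```text
[286. 235.] [351. 294.]
tin ((0.4759353995323181, -0.41490304470062256), 0.03408441320061684) [ 0.4436191  -0.44887057] [ 0.50950646 -0.38392398]
botcap [302. 109.] [302. 115.] ((0.45196545124053955, -0.2723662257194519), 0.0022841154132038355)
eef [ 0.4749 -0.3538  0.2504] ydir 5.1 q6 -0.77 delta [-0.0648 -0.0051  0.1305] twist 0
```

{"op": "move_arm", "data": {"jaw": [1, 1, 1, 1, 1, 1, 1, 1, 1, 1], "delta_pos": [[-0.02, -0.002, 0.01], [-0.045, -0.004, 0.03], [-0.063, -0.005, 0.05], [-0.063, -0.005, 0.085], [-0.063, -0.005, 0.12], [-0.063, -0.005, 0.15], [-0.063, -0.005, 0.17], [-0.063, -0.005, 0.17], [-0.063, -0.005, 0.17], [-0.063, -0.005, 0.17]], "twist": [0, 0, 0, 0, 0, 0, 0, 0, 0, 0]}}

```text
time_s: 3.68
eef_pos: [0.4767, -0.4129, 0.083]
orientation: [2.115, 2.32, 0.0]
wrist_force: [0.3, -1.3, 0.6]
grip_width: 0.0853
```

```bash
python3 -c "
from h import *
to((.476,-.417,.012))"
```

```text
eef [ 0.4767 -0.4129  0.083 ] ydir 5.3 q6 -0.85 delta [-0.0039 -0.0012  0.071 ] twist 0
```

{"op": "move_arm", "data": {"jaw": [1, 1, 1, 1, 1, 1, 0, 0, 0, 0], "delta_pos": [[-0.002, -0.001, 0.02], [-0.002, -0.001, 0.035], [-0.002, -0.001, 0.05], [-0.002, -0.001, 0.06], [-0.002, -0.001, 0.068], [-0.002, -0.001, 0.071], [-0.002, -0.001, 0.071], [-0.002, -0.001, 0.071], [-0.002, -0.001, 0.071], [-0.002, -0.001, 0.071]], "twist": [0, 0, 0, 0, 0, 0, 0, 0, 0, 0]}}

```text
time_s: 4.52
eef_pos: [0.4757, -0.4158, 0.0117]
orientation: [2.116, 2.318, -0.0]
wrist_force: [0.7, 0.1, 2.6]
grip_width: 0.0625
```

{"op": "move_arm", "data": {"jaw": [0, 0, 0, 0, 0, 0, 0, 0, 0, 0], "delta_pos": [[0, 0, 0], [0, 0, 0], [0, 0, -0.01], [0, 0, -0.02], [0, 0, -0.04], [0, 0, -0.06], [0, 0, -0.08], [0, 0, -0.1], [0, 0, -0.12], [0, 0, -0.14]], "twist": [0, 0, 0, 0, 0, 0, 0, 0, 0, 0]}}

```text
time_s: 5.35
eef_pos: [0.4744, -0.4146, 0.1517]
orientation: [-2.118, -2.32, -0.0]
wrist_force: [-0.2, -0.0, -1.3]
grip_width: 0.0625
```

```bash
python3 -c "
from h import *
c=cap('wrist','w3.png')
print(robot.read_state()['grip_width'],robot.read_state()['wrist_force'])
to((.4225,-.010,.15),np.radians(5.15))"
```

```text
0.06282526795420958 [ 0.95490224 -1.24388286  2.36545172]
eef [ 0.4766 -0.4166  0.1568] ydir 5.2 q6 -0.85 delta [ 0.4099 -0.0169  0.0046] twist 0.001
```

View pics/w3.png

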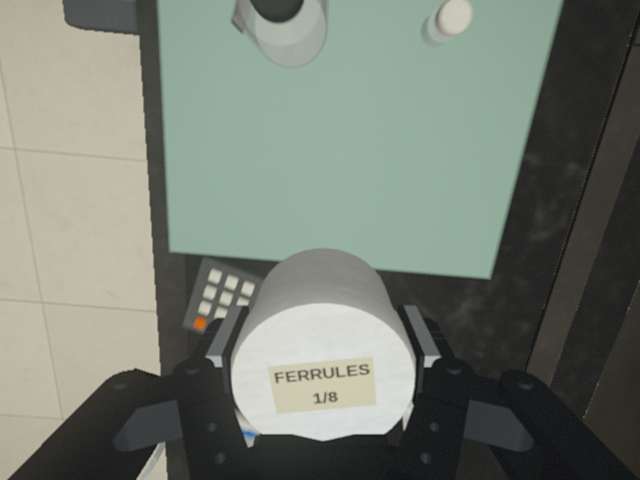

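The tin is held squarely, with its lid centred near (323,370). I'll measure its offset from the TCP, then carry it.

{"op": "move_arm", "data": {"jaw": [0, 0, 0, 0, 0, 0, 0, 0, 0, 0], "delta_pos": [[0.02, -0.001, 0], [0.055, -0.002, 0], [0.095, -0.004, 0], [0.135, -0.006, 0], [0.175, -0.008, 0], [0.215, -0.01, 0], [0.255, -0.012, 0], [0.295, -0.014, 0], [0.335, -0.016, 0], [0.37, -0.017, 0]], "twist": [0, 0, 0, 0, 0, 0, 0, 0, 0, 0]}}

```text
time_s: 6.23
eef_pos: [0.4227, -0.0459, 0.15]
orientation: [-2.118, -2.32, -0.0]
wrist_force: [-0.4, 0.2, -1.5]
grip_width: 0.0627
```

{"op": "move_arm", "data": {"jaw": [0, 0, 0, 0, 0, 0, 0, 0, 0, 0], "delta_pos": [[0.02, 0, 0], [0.04, 0, 0.01], [0.04, 0, 0.025], [0.04, 0, 0.04], [0.04, 0, 0.055], [0.04, 0, 0.07], [0.04, 0, 0.08], [0.04, 0, 0.08], [0.04, 0, 0.08], [0.04, 0, 0.08]], "twist": [0, 0, 0, 0, 0, 0, 0, 0, 0, 0]}}

```text
time_s: 7.07
eef_pos: [0.4212, -0.0083, 0.0709]
orientation: [2.118, 2.319, 0.001]
wrist_force: [-0.4, 0.1, -0.2]
grip_width: 0.0625
```

```bash
python3 -c "
from h import *
import time
c=cap('wrist','w4.png')
e,R=axes();print(robot.read_state()['grip_width'])
hsv=cv2.cvtColor(c['pixels'],cv2.COLOR_RGB2HSV)
print(hsv[310:450:10,323].tolist())
b=blob(c,(0,0,205),(180,40,255),(200,280,450,445))
q=onplane(c,b,e[2]+.041)[:,:2].astype(np.float32)
print(b.min(0),b.max(0),q.min(0),q.max(0),cv2.minEnclosingCircle(q),e)
to((.4225,-.010,.042),np.radians(5.15))"
```

```text
0.0623437370114833
[[34, 9, 219], [35, 7, 216], [39, 8, 218], [42, 6, 217], [53, 5, 220], [35, 7, 218], [30, 32, 118], [27, 34, 207], [27, 36, 205], [27, 35, 166], [42, 6, 214], [78, 6, 218], [83, 5, 216], [75, 6, 174]]
[232. 304.] [413. 439.] [ 0.39057755 -0.03525098] [0.4526659  0.02016534] ((0.42162200808525085, -0.010890866629779339), 0.031157366931438446) [ 0.42150919 -0.00833918  0.07124332]
eef [ 0.4215 -0.0083  0.0712] ydir 5.2 q6 -0.17 delta [-0.0017  0.0008  0.0292] twist 0.001
```

View pics/w4.png

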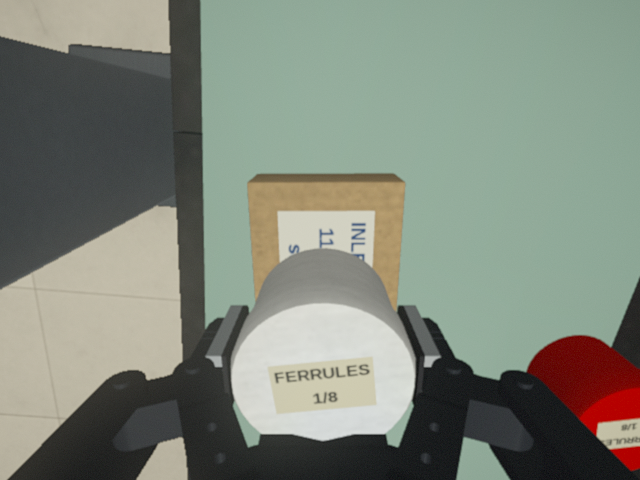

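```bash
python3 -c "
from h import *
c=cap('wrist')
p=onplane(c,[[248,182],[405,182],[253,270],[402,270]],.03);print(p)
m=p[:2].mean(0)[:2];a=np.radians(5.15);print('centre',m-.055*np.array([-np.sin(a),np.cos(a)]),np.linalg.norm(p[0]-p[1]))
print(axes()[0])"
```

```text
[[ 3.79393967e-01  4.08119587e-02  3.00000000e-02]
 [ 4.58665003e-01  4.79882060e-02  3.00000000e-02]
 [ 3.83316415e-01 -7.45158900e-03  3.00000000e-02]
 [ 4.64946063e-01 -1.16216472e-04  3.00000000e-02]]
centre [ 0.42396648 -0.01037789] 0.07959519920079178
[ 0.42160636 -0.00835694  0.07134342]
```

{"op": "move_arm", "data": {"jaw": [0, 0, 0, 0, 0, 0, 0, 0, 1, 1], "delta_pos": [[0.001, 0.002, 0.008], [0.001, 0.002, 0.015], [0.001, 0.002, 0.02], [0.001, 0.002, 0.024], [0.001, 0.002, 0.027], [0.001, 0.002, 0.029], [0.001, 0.002, 0.029], [0.001, 0.002, 0.029], [0.001, 0.002, 0.029], [0.001, 0.002, 0.029]], "twist": [0, 0, 0, 0, 0, 0, 0, 0, 0, 0]}}

```text
time_s: 8.0
eef_pos: [0.4228, -0.007, 0.0413]
orientation: [2.118, 2.32, 0.001]
wrist_force: [-0.2, -0.1, 0.3]
grip_width: 0.0837
```

{"op": "move_arm", "data": {"jaw": [1, 1, 1, 1, 1, 1, 1, 1, 1, 1], "delta_pos": [[0, 0, 0], [0, 0, 0], [0, 0, 0], [0, 0, -0.01], [0, 0, -0.03], [0, 0, -0.06], [0, 0, -0.09], [0, 0, -0.12], [0, 0, -0.15], [0, 0, -0.18]], "twist": [0, 0, 0, 0, 0, 0, 0, 0, 0, 0]}}

```text
time_s: 8.83
eef_pos: [0.4222, -0.007, 0.2236]
orientation: [2.118, 2.32, 0.001]
wrist_force: [1.0, 0.2, 0.2]
grip_width: 0.0856
```

```bash
python3 -c "
from h import *
to((.437,-.235,.22),np.radians(5.15))"
```

```text
eef [ 0.4222 -0.007   0.2236] ydir 5.2 q6 -0.17 delta [-0.2284 -0.006   0.0036] twist 0.001
```

{"op": "move_arm", "data": {"jaw": [1, 1, 1, 1, 1, 1, 1, 1, 1, 1], "delta_pos": [[-0.02, -0.001, 0], [-0.05, -0.002, 0], [-0.085, -0.003, 0], [-0.12, -0.004, 0], [-0.15, -0.005, 0], [-0.18, -0.006, 0], [-0.2, -0.006, 0], [-0.2, -0.006, 0], [-0.2, -0.006, 0], [-0.2, -0.006, 0]], "twist": [0, 0, 0, 0, 0, 0, 0, 0, 0, 0]}}

```text
time_s: 9.67
eef_pos: [0.4344, -0.2062, 0.2215]
orientation: [-2.118, -2.319, -0.001]
wrist_force: [0.1, -0.6, 0.4]
grip_width: 0.0854
```

```bash
python3 -c "
from h import *
c=cap('wrist','w5.png')
hsv=cv2.cvtColor(c['pixels'],cv2.COLOR_RGB2HSV)
b=blob(c,(0,0,0),(180,255,80),(230,150,420,330))
q=onplane(c,b,.094)[:,:2].astype(np.float32);print('botcap',b.min(0),b.max(0),cv2.minEnclosingCircle(q))
to((.437,-.274,.12),np.radians(5.15))
c=cap('top');b=blob(c,(0,0,190),(180,50,255),(280,240,335,295))
"
```

```text
botcap [306. 288.] [335. 321.] ((0.43878620862960815, -0.27058547735214233), 0.016021262854337692)
eef [ 0.4345 -0.2059  0.2214] ydir 5.2 q6 -0.59 delta [-0.0681 -0.0037  0.1014] twist 0.002
```

View pics/w5.png

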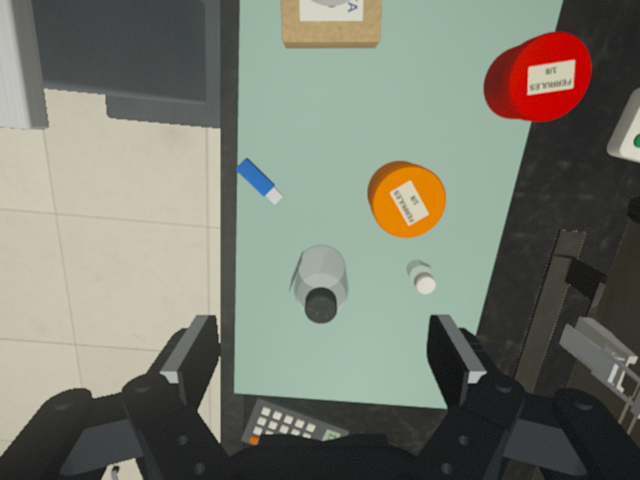

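The bottle's cap is at (320,305) and its body is behind it at (320,272). The two top-view measurements agree to within 3 mm.

{"op": "move_arm", "data": {"jaw": [1, 1, 1, 1, 1, 1, 1, 1, 1, 1], "delta_pos": [[-0.02, 0, 0], [-0.045, -0.001, 0], [-0.066, -0.002, 0.01], [-0.066, -0.002, 0.04], [-0.066, -0.002, 0.08], [-0.066, -0.002, 0.11], [-0.066, -0.002, 0.14], [-0.066, -0.002, 0.16], [-0.066, -0.002, 0.175], [-0.066, -0.002, 0.185]], "twist": [0, 0, 0, 0, 0, 0, 0, 0, 0, 0]}}

```text
time_s: 10.6
eef_pos: [0.4376, -0.2706, 0.0342]
orientation: [-2.114, -2.319, 0.001]
wrist_force: [0.0, 0.0, 0.3]
grip_width: 0.0853
```

{"op": "move_arm", "data": {"jaw": [1, 1, 0, 0, 0, 0, 0, 0, 0, 0], "delta_pos": [[0, 0, 0.005], [0, 0, 0.009], [0, 0, 0.009], [0, 0, 0.009], [0, 0, 0.009], [0, 0, 0.009], [0, 0, 0.009], [0, 0, 0.009], [0, 0, 0.009], [0, 0, 0.009]], "twist": [0, 0, 0, 0, 0, 0, 0, 0, 0, 0]}}

```text
time_s: 11.43
eef_pos: [0.44, -0.2735, 0.0289]
orientation: [2.116, 2.318, 0.001]
wrist_force: [0.0, 0.8, 5.9]
grip_width: 0.0495
```

{"op": "move_arm", "data": {"jaw": [0, 0, 0, 0, 0, 0, 0, 0, 0, 0], "delta_pos": [[0, 0, 0], [0, 0, -0.01], [0, 0, -0.02], [0, 0, -0.035], [0, 0, -0.05], [0, 0, -0.07], [0, 0, -0.09], [0, 0, -0.11], [0, 0, -0.125], [0, 0, -0.13]], "twist": [0, 0, 0, 0, 0, 0, 0, 0, 0, 0]}}

```text
time_s: 12.27
eef_pos: [0.4401, -0.2736, 0.161]
orientation: [2.115, 2.316, 0.001]
wrist_force: [0.3, 0.1, -1.3]
grip_width: 0.0499
```

```bash
python3 -c "
from h import *
c=cap('wrist','w6.png')
print(robot.read_state()['grip_width'])
a=np.radians(5.15);C=np.array([.4235,-.0103]);X=np.array([np.cos(a),np.sin(a)]);Y=np.array([-X[1],X[0]])
b=C+.106*X;print('bottle',b,'black',b+.076*Y,'blue',b+.1375*Y)
to((*b,.156),a)"
```

```text
0.04947467592353077
bottle [ 0.52907209 -0.00078507] black [0.52225007 0.07490812] blue [0.51672961 0.13615986]
eef [ 0.4401 -0.2736  0.1607] ydir 5.2 q6 -0.7 delta [0.2637 0.1133 0.0043] twist 0.001
```

View pics/w6.png

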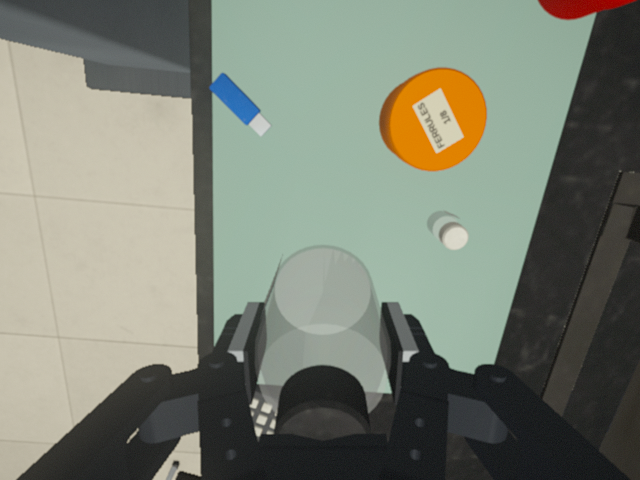

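The bottle is held upright, with its base circle spanning columns 275–371 and centred around (322,291). I'll derive its offset from the TCP and carry it across.

{"op": "move_arm", "data": {"jaw": [0, 0, 0, 0, 0, 0, 0, 0, 0, 0], "delta_pos": [[0.015, 0.006, 0], [0.045, 0.02, 0], [0.08, 0.035, 0], [0.115, 0.05, 0], [0.15, 0.065, 0], [0.185, 0.08, 0], [0.215, 0.095, 0], [0.245, 0.107, 0], [0.26, 0.113, 0], [0.264, 0.113, 0]], "twist": [0, 0, 0, 0, 0, 0, 0, 0, 0, 0]}}

```text
time_s: 13.15
eef_pos: [0.5272, 0.0034, 0.1562]
orientation: [-2.113, -2.322, 0.0]
wrist_force: [0.7, -0.5, -1.8]
grip_width: 0.0492
```

```bash
python3 -c "
from h import *
c=cap('wrist','w7.png');e,R=axes()
p=onplane(c,[[275,291],[371,291],[322,245.5]],e[2]-.0285);print(p,e)
print('tool frame',(p-e)@R)
a=np.radians(5.15);to((.5291,-.0008,.029),a)"
```

```text
[[ 0.5027576  -0.00104658  0.12761648]
 [ 0.55275071  0.00368545  0.12761648]
 [ 0.524879    0.0263967   0.12761648]] [0.52648213 0.0025888  0.15611648]
tool frame [[-0.00141632 -0.02389895  0.0285509 ]
 [-0.00139044  0.0263175   0.028442  ]
 [ 0.02383296  0.00069704  0.0285156 ]]
eef [0.5265 0.0026 0.1561] ydir 5.4 q6 -0.14 delta [-0.0037  0.0026  0.1271] twist 0.004
```

View pics/w7.png

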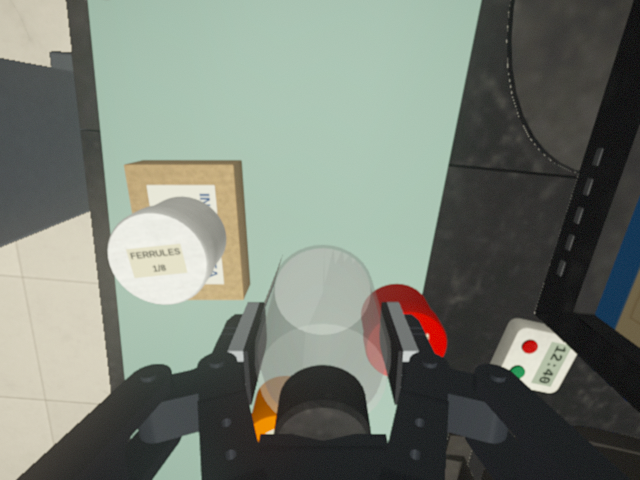

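{"op": "move_arm", "data": {"jaw": [0, 0, 0, 0, 0, 0, 0, 0, 0, 0], "delta_pos": [[0, 0, 0.015], [0, 0, 0.035], [0, 0, 0.055], [0, 0, 0.075], [0, 0, 0.09], [0, 0, 0.105], [0, 0, 0.112], [0, 0, 0.112], [0, 0, 0.112], [0, 0, 0.112]], "twist": [0, 0, 0, 0, 0, 0, 0, 0, 0, 0]}}

```text
time_s: 14.03
eef_pos: [0.5279, 0.0, 0.0461]
orientation: [2.118, 2.319, 0.001]
wrist_force: [0.1, -1.2, -0.9]
grip_width: 0.0496
```

```bash
python3 -c "
from h import *
for i in range(3):
  c=cap('top');a=np.radians(5.15);to((.5291,-.0008,.029),a)"
```

```text
eef [5.282e-01 1.000e-04 4.640e-02] ydir 5.2 q6 -0.14 delta [-0.001   0.0008  0.0174] twist 0.001
eef [5.283e-01 3.000e-04 4.650e-02] ydir 5.2 q6 -0.14 delta [-0.0012  0.0006  0.0175] twist 0.001
eef [5.283e-01 4.000e-04 4.650e-02] ydir 5.2 q6 -0.14 delta [-0.0012  0.0007  0.0175] twist 0.001
```

{"op": "move_arm", "data": {"jaw": [0, 0, 0, 0, 0, 0, 0, 0.4, 0.7, 0.85], "delta_pos": [[0.001, 0, 0.006], [0.001, 0, 0.01], [0.001, 0, 0.014], [0.001, 0, 0.016], [0.001, 0, 0.017], [0.001, 0, 0.017], [0.001, 0, 0.017], [0.001, 0, 0.017], [0.001, 0, 0.017], [0.001, 0, 0.017]], "twist": [0, 0, 0, 0, 0, 0, 0, 0, 0, 0]}}

```text
time_s: 15.02
eef_pos: [0.5274, 0.0016, 0.0283]
orientation: [2.118, 2.32, 0.001]
wrist_force: [-0.2, -0.7, -0.3]
grip_width: 0.0701
```

{"op": "move_arm", "data": {"jaw": [0.85, 0.85, 0.85, 0.85, 0.85, 0.85, 0.85, 0.85, 0.85, 0.85], "delta_pos": [[0, 0, 0], [0, 0, 0], [0, 0, 0], [0, 0, -0.01], [0, 0, -0.03], [0, 0, -0.06], [0, 0, -0.09], [0, 0, -0.12], [0, 0, -0.15], [0, 0, -0.17]], "twist": [0, 0, 0, 0, 0, 0, 0, 0, 0, 0]}}

```text
time_s: 15.85
eef_pos: [0.5284, 0.0015, 0.2026]
orientation: [2.116, 2.318, 0.005]
wrist_force: [0.4, 0.1, -0.3]
grip_width: 0.0726
```

```bash
python3 -c "
from h import *
to((.46,.39,.2),np.radians(5.15))"
```

```text
eef [0.5284 0.0015 0.2026] ydir 5.2 q6 -0.14 delta [ 0.3931 -0.0329  0.0022] twist 0.001
```

{"op": "move_arm", "data": {"jaw": [0.85, 0.85, 0.85, 0.85, 0.85, 0.85, 0.85, 0.8, 0.8, 0.8], "delta_pos": [[0.02, 0, 0], [0.06, -0.001, 0], [0.1, -0.002, 0], [0.14, -0.003, 0], [0.18, -0.004, 0], [0.22, -0.005, 0], [0.26, -0.006, 0], [0.295, -0.007, 0], [0.32, -0.008, 0], [0.33, -0.008, 0]], "twist": [0, 0, 0, 0, 0, 0, 0, 0, 0, 0]}}

```text
time_s: 16.68
eef_pos: [0.4884, 0.333, 0.1991]
orientation: [-2.114, -2.323, -0.002]
wrist_force: [-1.3, -0.6, 0.0]
grip_width: 0.0686
```

```bash
python3 -c "
from h import *
cap('top')
c=cap('wrist','w8.png')
for n,lo,hi,p in(('blue',(100,120,60),(130,255,255),(.4535,.365)),('black',(0,0,0),(180,255,75),(.5493,.348))):
  uv=cv2.projectPoints(np.array([[*p,.044]]),c['rvec'],c['tvec'],np.array(c['mtx']),None)[0].ravel().astype(int)
  b=blob(c,lo,hi,(max(uv[0]-35,0),max(uv[1]-35,0),uv[0]+35,uv[1]+35));q=onplane(c,b,.044)[:,:2].astype(np.float32);print(n,uv,b.min(0),b.max(0),cv2.minEnclosingCircle(q))
to((.4535,.365,.1),np.radians(5.15))"
```

```text
blue [283 180] [274. 166.] [296. 188.] ((0.4555152356624603, 0.3677789866924286), 0.009625470265746117)
black [395 211] [386. 195.] [406. 209.] ((0.5485035181045532, 0.3540264964103699), 0.008671062998473644)
eef [0.4888 0.3309 0.1987] ydir 5.4 q6 0.46 delta [ 0.0373 -0.032   0.0987] twist 0.004
```

View pics/w8.png

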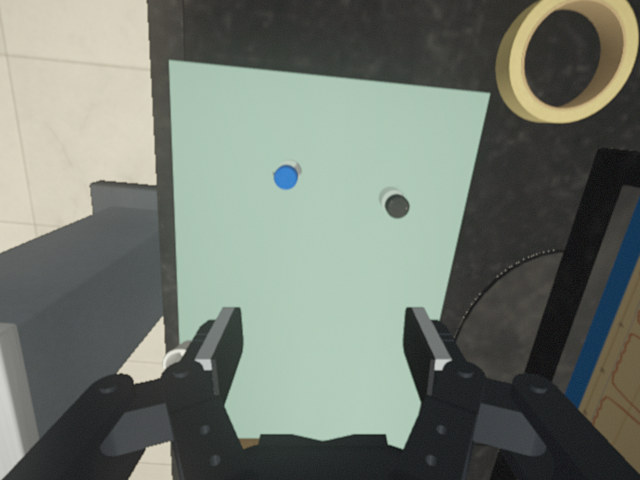

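The blue cap is at (286,177) and the black cap at (397,206). Both are within 6 mm of the top-view measurements. Picking the blue vial.

{"op": "move_arm", "data": {"jaw": [0.6, 0.6, 0.6, 0.6, 0.6, 0.6, 0.6, 0.6, 0.6, 0.6], "delta_pos": [[0.015, -0.01, 0], [0.03, -0.02, 0.01], [0.039, -0.03, 0.03], [0.039, -0.03, 0.06], [0.039, -0.03, 0.09], [0.039, -0.03, 0.12], [0.039, -0.03, 0.135], [0.039, -0.03, 0.135], [0.039, -0.03, 0.135], [0.039, -0.03, 0.135]], "twist": [0, 0, 0, 0, 0, 0, 0, 0, 0, 0]}}

```text
time_s: 17.62
eef_pos: [0.4572, 0.3652, 0.0648]
orientation: [2.119, 2.318, 0.003]
wrist_force: [0.8, 0.1, 0.1]
grip_width: 0.0513
```

```bash
python3 -c "
from h import *
cap('top');c=cap('wrist')
b=blob(c,(100,120,60),(130,255,255),(200,200,440,440));q=onplane(c,b,.044)[:,:2].astype(np.float32);(x,y),r=cv2.minEnclosingCircle(q);print(b.min(0),b.max(0),x,y,r)
b=b=blob(c,(100,120,60),(130,255,255),(200,200,440,440))
to((x,y,.008),np.radians(5.15))"
```

```text
[299. 266.] [335. 305.] 0.45472222566604614 0.36982399225234985 0.011095778085291386
eef [0.4576 0.3661 0.0656] ydir 5.2 q6 0.54 delta [ 0.0039 -0.0027  0.0576] twist 0.0
```

{"op": "move_arm", "data": {"jaw": [0.6, 0.6, 0.6, 0.6, 0.6, 0.6, 0.3, 0, 0, 0], "delta_pos": [[0.003, -0.002, 0.01], [0.003, -0.002, 0.025], [0.003, -0.002, 0.04], [0.003, -0.002, 0.05], [0.003, -0.002, 0.057], [0.003, -0.002, 0.057], [0.003, -0.002, 0.057], [0.003, -0.002, 0.057], [0.003, -0.002, 0.057], [0.003, -0.002, 0.057]], "twist": [0, 0, 0, 0, 0, 0, 0, 0, 0, 0]}}

```text
time_s: 18.55
eef_pos: [0.4543, 0.369, 0.0073]
orientation: [2.118, 2.32, 0.003]
wrist_force: [0.6, 0.5, 3.6]
grip_width: 0.0211
```

{"op": "move_arm", "data": {"jaw": [0, 0, 0, 0, 0, 0, 0, 0, 0, 0], "delta_pos": [[0, 0, 0], [0, 0, 0], [0, 0, 0], [0, 0, -0.01], [0, 0, -0.03], [0, 0, -0.06], [0, 0, -0.08], [0, 0, -0.1], [0, 0, -0.1], [0, 0, -0.1]], "twist": [0, 0, 0, 0, 0, 0, 0, 0, 0, 0]}}

```text
time_s: 19.38
eef_pos: [0.4542, 0.3689, 0.1078]
orientation: [2.118, 2.32, 0.004]
wrist_force: [-0.8, -0.8, 0.2]
grip_width: 0.0214
```

```bash
python3 -c "
from h import *
cap('top');c=cap('wrist','w9.png');e,R=axes();print(robot.read_state()['grip_width'])
b=blob(c,(100,120,60),(130,255,255),(200,200,440,440));q=onplane(c,b,e[2]+.036);print(b.min(0),b.max(0),cv2.minEnclosingCircle((((q-e)@R)[:,:2]).astype(np.float32)))
to((.5167,.1362,.108),np.radians(5.15))"
```

```text
0.021186348545916365
[295. 333.] [351. 392.] ((0.0013888226822018623, 0.0013088888954371214), 0.012646278366446495)
eef [0.4526 0.3677 0.1051] ydir 5.2 q6 0.55 delta [-0.2363  0.0428 -0.0027] twist 0.001
```

View pics/w9.png

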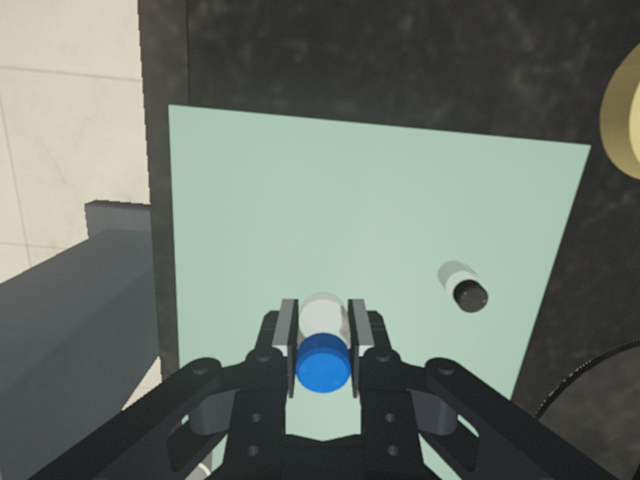

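The blue vial is held upright, with its cap at (323,362). Before placing it, I'll check the placed bottle and tin from above while the arm is clear.

Run:
```python
from h import *
c=cap('top','t2.png')
def circ(n,lo,hi,p,z,w):
    uv=cv2.projectPoints(np.array([[*p,z]]),c['rvec'],c['tvec'],np.array(c['mtx']),None)[0].ravel().astype(int)
    b=blob(c,lo,hi,(uv[0]-w,uv[1]-w,uv[0]+w,uv[1]+w));q=onplane(c,b,z)[:,:2].astype(np.float32)
    print(n,uv,b.min(0),b.max(0),cv2.minEnclosingCircle(q),q.mean(0))
circ('tin',(0,0,170),(180,40,255),(.4235,-.0103),.083,21)
circ('bot',(0,0,0),(180,255,70),(.529,-.001),.094,14)
i=cv2.imread('pics/t2.png')[150:310,90:450];cv2.imwrite('pics/t2c.png',cv2.resize(i,None,fx=2.2,fy=2.2))
to((.5167,.1362,.108))
```

```text
tin [305 264] [287. 251.] [325. 280.] ((0.4172367751598358, -0.011943427845835686), 0.04357054457068443) [ 0.419038   -0.01168412]
bot [299 214] [294. 209.] [306. 222.] ((0.5256107449531555, -0.0007252323557622731), 0.014810419641435146) [ 0.52547276 -0.0008845 ]
eef [0.4523 0.3674 0.1045] ydir 5.2 q6 0.55 delta [-0.2361  0.0431 -0.0032] twist 0
```

View pics/t2c.png

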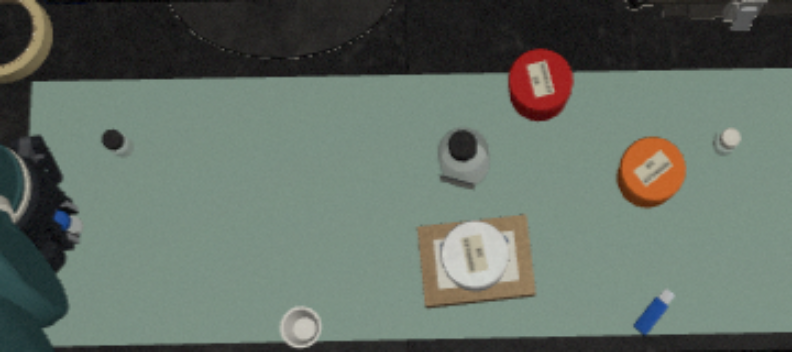

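The placed bottle and tin look right. The bottle sits at about (.5275,-.001) and the tin is central on the carton. Carrying the blue vial.

{"op": "move_arm", "data": {"jaw": [0, 0, 0, 0, 0, 0, 0, 0, 0, 0], "delta_pos": [[-0.02, 0.003, 0], [-0.055, 0.01, 0], [-0.09, 0.016, 0], [-0.125, 0.022, 0], [-0.16, 0.028, 0], [-0.195, 0.034, 0], [-0.22, 0.039, 0], [-0.237, 0.042, 0.015], [-0.237, 0.042, 0.04], [-0.237, 0.042, 0.06]], "twist": [0, 0, 0, 0, 0, 0, 0, 0, 0, 0]}}

```text
time_s: 20.37
eef_pos: [0.5161, 0.1344, 0.0441]
orientation: [-2.12, -2.317, 0.003]
wrist_force: [-0.9, 0.4, 0.0]
grip_width: 0.0214
```

{"op": "move_arm", "data": {"jaw": [0, 0, 0, 0, 0, 0, 0, 0, 0, 0], "delta_pos": [[0, 0, 0.01], [0, 0, 0.02], [0, 0, 0.025], [0, 0, 0.025], [0, 0, 0.025], [0, 0, 0.025], [0, 0, 0.025], [0, 0, 0.025], [0, 0, 0.025], [0, 0, 0.025]], "twist": [0, 0, 0, 0, 0, 0, 0, 0, 0, 0]}}

```text
time_s: 21.2
eef_pos: [0.5172, 0.1363, 0.0218]
orientation: [2.118, 2.32, 0.001]
wrist_force: [-0.3, -0.5, 0.3]
grip_width: 0.0212
```

```bash
python3 -c "
from h import *
cap('side')
c=cap('wrist');e,R=axes();print(robot.read_state()['grip_width'])
b=blob(c,(100,120,60),(130,255,255),(200,200,440,440));q=onplane(c,b,e[2]+.036);print(b.min(0),b.max(0),cv2.minEnclosingCircle(q[:,:2].astype(np.float32)))
to((.5157,.1360,.008),np.radians(5.15))"
```

```text
0.021512751656854304
[295. 333.] [351. 392.] ((0.5172425508499146, 0.13792751729488373), 0.012565502896904945)
eef [0.517  0.1362 0.0215] ydir 5.2 q6 0.12 delta [-0.0001 -0.0013  0.0135] twist 0.001
```

{"op": "move_arm", "data": {"jaw": [0, 0, 0, 0, 0, 0, 0, 0.2, 0.4, 0.6], "delta_pos": [[-0.001, -0.001, 0.004], [-0.001, -0.001, 0.008], [-0.001, -0.001, 0.011], [-0.001, -0.001, 0.013], [-0.001, -0.001, 0.0135], [-0.001, -0.001, 0.0135], [-0.001, -0.001, 0.0135], [-0.001, -0.001, 0.0135], [-0.001, -0.001, 0.0135], [-0.001, -0.001, 0.0135]], "twist": [0, 0, 0, 0, 0, 0, 0, 0, 0, 0]}}

```text
time_s: 22.13
eef_pos: [0.516, 0.1351, 0.0079]
orientation: [2.118, 2.32, 0.0]
wrist_force: [0.0, 0.2, 0.3]
grip_width: 0.0445
```

{"op": "move_arm", "data": {"jaw": [0.6, 0.6, 0.6, 0.6, 0.6, 0.6, 0.6, 0.6, 0.6, 0.6], "delta_pos": [[0, 0, 0], [0, 0, 0], [0, 0, -0.01], [0, 0, -0.03], [0, 0, -0.05], [0, 0, -0.07], [0, 0, -0.09], [0, 0, -0.11], [0, 0, -0.11], [0, 0, -0.11]], "twist": [0, 0, 0, 0, 0, 0, 0, 0, 0, 0]}}

```text
time_s: 22.97
eef_pos: [0.5174, 0.1354, 0.1199]
orientation: [2.116, 2.318, 0.005]
wrist_force: [-0.7, -0.3, 0.0]
grip_width: 0.0515
```

```bash
python3 -c "
from h import *
cap('side')
to((.549,.351,.08),np.radians(5.15))"
```

```text
eef [0.5162 0.1351 0.1184] ydir 5.2 q6 0.12 delta [0.212  0.0523 0.0385] twist 0.001
```

{"op": "move_arm", "data": {"jaw": [0.6, 0.6, 0.6, 0.6, 0.6, 0.6, 0.6, 0.6, 0.6, 0.6], "delta_pos": [[0.02, 0.005, 0], [0.055, 0.014, 0], [0.09, 0.022, 0], [0.125, 0.031, 0], [0.16, 0.04, 0], [0.19, 0.047, 0.01], [0.205, 0.052, 0.02], [0.209, 0.052, 0.038], [0.209, 0.052, 0.046], [0.209, 0.052, 0.046]], "twist": [0, 0, 0, 0, 0, 0, 0, 0, 0, 0]}}

```text
time_s: 23.85
eef_pos: [0.5454, 0.3463, 0.0671]
orientation: [-2.116, -2.319, 0.013]
wrist_force: [-0.5, -0.2, -0.8]
grip_width: 0.0516
```

```bash
python3 -c "
from h import *
cap('top');cap('side');c=cap('wrist','w10.png')
b=blob(c,(0,0,0),(180,255,80),(275,240,370,330));q=onplane(c,b,.044)[:,:2].astype(np.float32);(x,y),r=cv2.minEnclosingCircle(q);print(b.min(0),b.max(0),x,y,r)
to((x,y,.008),np.radians(5.15))"
```

```text
[312. 257.] [346. 286.] 0.5505458116531372 0.3551405966281891 0.009964480996131897
eef [0.5485 0.347  0.0715] ydir 5.2 q6 0.44 delta [0.008  0.0028 0.0635] twist 0.0
```

View pics/w10.png

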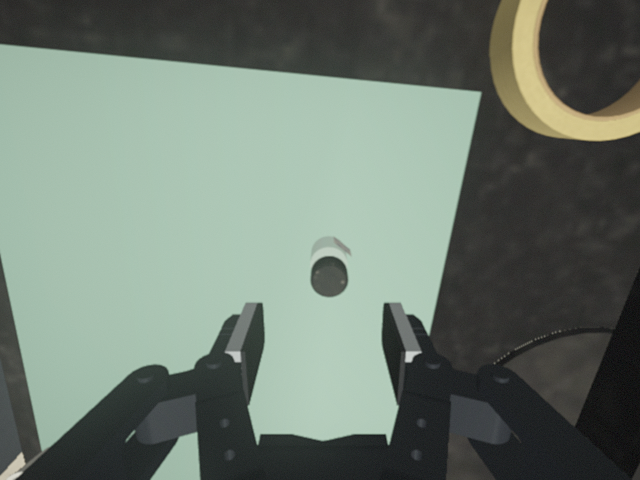

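The black cap is at (329,277). Correcting about 6 mm along tool x, then grasping.

{"op": "move_arm", "data": {"jaw": [0.6, 0.6, 0.6, 0.6, 0.6, 0.6, 0.3, 0, 0, 0], "delta_pos": [[0.006, 0.002, 0.01], [0.006, 0.002, 0.025], [0.006, 0.002, 0.045], [0.006, 0.002, 0.055], [0.006, 0.002, 0.063], [0.006, 0.002, 0.063], [0.006, 0.002, 0.063], [0.006, 0.002, 0.063], [0.006, 0.002, 0.063], [0.006, 0.002, 0.063]], "twist": [0, 0, 0, 0, 0, 0, 0, 0, 0, 0]}}

```text
time_s: 24.83
eef_pos: [0.5513, 0.3547, 0.0102]
orientation: [2.118, 2.32, 0.004]
wrist_force: [0.4, 0.8, 4.4]
grip_width: 0.0215
```

{"op": "move_arm", "data": {"jaw": [0, 0, 0, 0, 0, 0, 0, 0, 0, 0], "delta_pos": [[0, 0, 0], [0, 0, 0], [0, 0, 0], [0, 0, -0.01], [0, 0, -0.03], [0, 0, -0.06], [0, 0, -0.08], [0, 0, -0.1], [0, 0, -0.12], [0, 0, -0.12]], "twist": [0, 0, 0, 0, 0, 0, 0, 0, 0, 0]}}

```text
time_s: 25.67
eef_pos: [0.5527, 0.3556, 0.1343]
orientation: [2.117, 2.318, 0.012]
wrist_force: [0.9, -0.3, 0.0]
grip_width: 0.0212
```

Run:
```python
from h import *
cap('side');cap('side');c=cap('top','t3.png');print(robot.read_state()['grip_width'])
def circ(n,lo,hi,p,z,w):
    uv=cv2.projectPoints(np.array([[*p,z]]),c['rvec'],c['tvec'],np.array(c['mtx']),None)[0].ravel().astype(int)
    b=blob(c,lo,hi,(uv[0]-w,uv[1]-w,uv[0]+w,uv[1]+w));q=onplane(c,b,z)[:,:2].astype(np.float32)
    print(n,cv2.minEnclosingCircle(q))
circ('blue',(100,120,60),(130,255,255),(.516,.136),.044,14)
circ('bot',(0,0,0),(180,255,70),(.529,-.001),.094,14)
w=cap('wrist','w11.png')
to((.5212,.0747,.13),np.radians(5.15))
```

```text
0.02081789262302325
blue ((0.515407919883728, 0.13158710300922394), 0.00986376591026783)
bot ((0.5256107449531555, -0.0007252323557622731), 0.014810419641435146)
eef [0.5491 0.3534 0.1272] ydir 5.2 q6 0.44 delta [-0.2751 -0.0531 -0.0023] twist 0.001
```

View pics/w11.png

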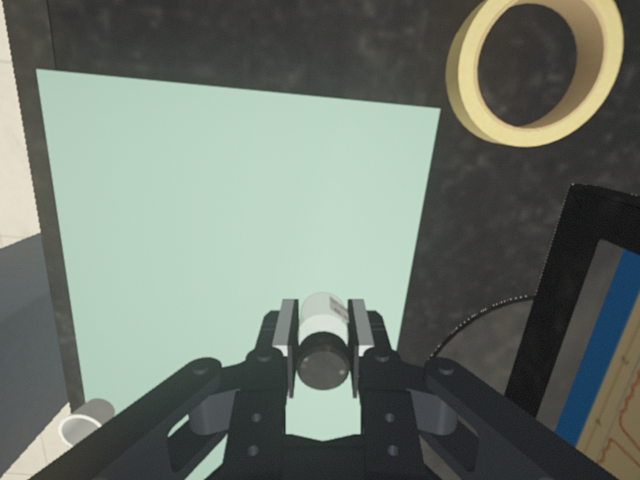

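The black vial is held upright. I'll stop high over the row on the way so the wrist camera can measure the bottle-to-blue distance.

{"op": "move_arm", "data": {"jaw": [0, 0, 0, 0, 0, 0, 0, 0, 0, 0], "delta_pos": [[-0.015, -0.003, -0.02], [-0.05, -0.008, -0.035], [-0.085, -0.014, -0.05], [-0.12, -0.02, -0.065], [-0.155, -0.026, -0.08], [-0.19, -0.032, -0.083], [-0.225, -0.038, -0.083], [-0.265, -0.045, -0.083], [-0.295, -0.05, -0.083], [-0.31, -0.052, -0.083]], "twist": [0, 0, 0, 0, 0, 0, 0, 0, 0, 0]}}

```text
time_s: 26.7
eef_pos: [0.5247, 0.0373, 0.2097]
orientation: [-2.119, -2.316, 0.006]
wrist_force: [0.9, 0.5, 0.5]
grip_width: 0.0213
```

Run:
```python
from h import *
cap('side');cap('side');cap('side');c=cap('wrist','w12.png');print(robot.read_state()['grip_width'])
def circ(n,lo,hi,p,z,w):
    uv=cv2.projectPoints(np.array([[*p,z]]),c['rvec'],c['tvec'],np.array(c['mtx']),None)[0].ravel().astype(int)
    b=blob(c,lo,hi,(uv[0]-w,max(0,uv[1]-w),uv[0]+w,uv[1]+w));q=onplane(c,b,z)[:,:2].astype(np.float32)
    print(n,uv,b.min(0),b.max(0),cv2.minEnclosingCircle(q))
circ('blue',(100,120,60),(130,255,255),(.516,.136),.044,30)
circ('bot',(0,0,0),(180,255,80),(.528,-.001),.094,32)
to((.5212,.0747,.13),np.radians(5.15))
```

```text
0.021575574859270637
blue [321  99] [311.  90.] [333. 114.] ((0.5164530873298645, 0.13423766195774078), 0.00932648591697216)
bot [321 285] [305. 261.] [336. 292.] ((0.5266863107681274, 0.004581687971949577), 0.014785553328692913)
eef [0.5258 0.0406 0.2103] ydir 5.1 q6 -0.06 delta [ 0.0343 -0.0013  0.0803] twist -0.0
```

View pics/w12.png

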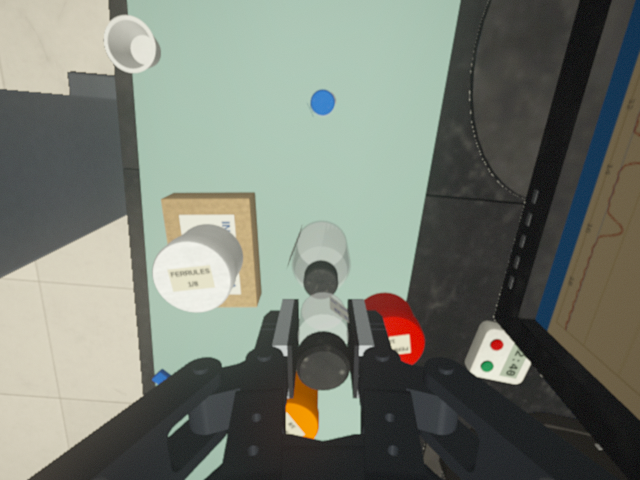

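The blue cap is at (322,102), the bottle cap at (320,~282) but partly hidden by the held vial, and the bottle's base rim is at row ~221. I'll compute from the base rim and the carton's back edge.

Run:
```python
from h import *
c=cap('wrist')
g=cv2.cvtColor(c['pixels'],cv2.COLOR_RGB2GRAY);print('col322',g[205:240,322].tolist());print('row240',g[240,285:360].tolist())
rim=onplane(c,[[322,221]],0);print('rim',rim,'bottle y',rim[0,1]-.026)
p=onplane(c,[[256,193],[260,304],[163,193]],.03);print('carton back edge',p)
a=np.radians(5.15);X=np.array([np.cos(a),np.sin(a)]);Y=np.array([-X[1],X[0]])
print('along X from back edge to bottle row', (np.array([.5275,.001])-p[0,:2])@X, 'along Y from left corner',(np.array([.5275,.001])-p[0,:2])@Y)
print('blue in X,Y rel bottle',(np.array([.5163,.1345])-[.5275,.001])@np.c_[X,Y])
```

```text
col322 [190, 190, 190, 191, 190, 191, 190, 191, 191, 190, 190, 190, 190, 190, 190, 188, 180, 171, 177, 182, 182, 183, 183, 183, 182, 182, 184, 183, 183, 183, 183, 183, 182, 182, 180]
row240 [189, 188, 189, 189, 189, 189, 189, 189, 190, 189, 176, 139, 134, 167, 182, 183, 182, 182, 183, 182, 184, 184, 183, 183, 183, 184, 184, 185, 184, 185, 183, 185, 184, 184, 184, 185, 184, 180, 178, 178, 176, 176, 178, 176, 176, 176, 177, 176, 176, 175, 176, 176, 176, 175, 176, 176, 175, 175, 174, 168, 171, 182, 189, 190, 190, 190, 190, 189, 189, 189, 189, 189, 188, 190, 189]
rim [[0.52629449 0.02562184 0.        ]] bottle y -0.0003781558109770995
carton back edge [[ 0.46443409  0.05457803  0.03      ]
 [ 0.47180387 -0.0568463   0.03      ]
 [ 0.38135309  0.04709409  0.03      ]]
along X from back edge to bottle row 0.058001966874339256 along Y from left corner -0.05902275389717777
blue in X,Y rel bottle [0.00082864 0.13396643]
```

The visible back edge is the carton's foot. It gives x = .459 against .458 predicted, so that agrees. Placing the black vial at (.521,.0745).

{"op": "move_arm", "data": {"jaw": [0, 0, 0, 0, 0, 0, 0, 0, 0, 0], "delta_pos": [[0.015, -0.001, 0], [0.03, -0.002, 0.01], [0.034, -0.002, 0.04], [0.034, -0.002, 0.075], [0.034, -0.002, 0.11], [0.034, -0.002, 0.14], [0.034, -0.002, 0.165], [0.034, -0.002, 0.18], [0.034, -0.002, 0.185], [0.034, -0.002, 0.185]], "twist": [0, 0, 0, 0, 0, 0, 0, 0, 0, 0]}}

```text
time_s: 27.78
eef_pos: [0.5197, 0.0754, 0.0247]
orientation: [-2.114, -2.32, 0.005]
wrist_force: [0.8, 1.0, 0.6]
grip_width: 0.0213
```

Run:
```python
from h import *
for i in range(4): cap('side')
to((.5207,.0742,.0095),np.radians(5.15))
```

```text
eef [0.5231 0.0749 0.0284] ydir 5.2 q6 0.0 delta [-0.0005 -0.0025  0.0189] twist 0.002
```

{"op": "move_arm", "data": {"jaw": [0, 0, 0, 0, 0, 0, 0, 0, 0, 0], "delta_pos": [[0, -0.001, 0.004], [0, -0.001, 0.008], [0, -0.001, 0.011], [0, -0.001, 0.011], [0, -0.001, 0.011], [0, -0.001, 0.011], [0, -0.001, 0.011], [0, -0.001, 0.011], [0, -0.001, 0.011], [0, -0.001, 0.011]], "twist": [0, 0, 0, 0, 0, 0, 0, 0, 0, 0]}}

```text
time_s: 28.82
eef_pos: [0.5206, 0.0742, 0.0159]
orientation: [2.118, 2.32, 0.0]
wrist_force: [-0.3, -0.3, -0.2]
grip_width: 0.0214
```

Run:
```python
from h import *
for i in range(2):
  cap('side');to((.5207,.0742,.0095),np.radians(5.15));print(robot.read_state()['wrist_force'])
```

```text
eef [0.5206 0.0742 0.0158] ydir 5.2 q6 0.0 delta [-0.0001  0.0001  0.0063] twist 0.001
[-0.54367918 -0.19987481 -1.53073082]
eef [0.5205 0.0743 0.0158] ydir 5.2 q6 0.0 delta [-0.0001  0.0002  0.0063] twist 0.001
[ 0.3673635  -0.6353251   0.21797403]
```

{"op": "move_arm", "data": {"jaw": [0, 0, 0, 0, 0, 0, 0.15, 0.3, 0.4, 0.5], "delta_pos": [[0, 0, 0.003], [0, 0, 0.005], [0, 0, 0.006], [0, 0, 0.006], [0, 0, 0.006], [0, 0, 0.006], [0, 0, 0.006], [0, 0, 0.006], [0, 0, 0.006], [0, 0, 0.006]], "twist": [0, 0, 0, 0, 0, 0, 0, 0, 0, 0]}}

```text
time_s: 29.75
eef_pos: [0.5203, 0.0742, 0.0095]
orientation: [-2.118, -2.32, 0.0]
wrist_force: [-0.2, 0.7, 0.3]
grip_width: 0.0427
```

{"op": "move_arm", "data": {"jaw": [0.5, 0.5, 0.5, 0.5, 0.5, 0.5, 0.5, 0.5, 0.5, 0.5], "delta_pos": [[0, 0, 0], [0, 0, 0], [0, 0, 0], [0, 0, -0.01], [0, 0, -0.03], [0, 0, -0.06], [0, 0, -0.09], [0, 0, -0.12], [0, 0, -0.15], [0, 0, -0.17]], "twist": [0, 0, 0, 0, 0, 0, 0, 0, 0, 0]}}

```text
time_s: 30.58
eef_pos: [0.5218, 0.0744, 0.1841]
orientation: [2.116, 2.318, 0.005]
wrist_force: [0.2, 0.5, -0.6]
grip_width: 0.043
```

{"op": "move_arm", "data": {"jaw": [0.5, 0.5, 0.5, 0.5, 0.5, 0.5, 0.5, 0.5, 0.5, 0.5], "delta_pos": [[0.02, 0, -0.01], [0.055, 0, -0.02], [0.09, 0, -0.03], [0.125, 0, -0.03], [0.16, 0, -0.03], [0.195, 0, -0.03], [0.22, 0, -0.03], [0.24, 0, -0.03], [0.25, 0, -0.03], [0.25, 0, -0.03]], "twist": [0, 0, 0, 0, 0, 0, 0, 0, 0, 0]}}

```text
time_s: 31.42
eef_pos: [0.4974, 0.325, 0.2103]
orientation: [-2.115, -2.323, -0.001]
wrist_force: [0.2, -0.9, -0.3]
grip_width: 0.043
```

Run:
```python
from h import *
for i in range(4): cap('side')
c=cap('top','t4.png');s=cap('side','s4.png')
def circ(n,lo,hi,p,z,w):
    uv=cv2.projectPoints(np.array([[*p,z]]),c['rvec'],c['tvec'],np.array(c['mtx']),None)[0].ravel().astype(int)
    b=blob(c,lo,hi,(uv[0]-w,uv[1]-w,uv[0]+w,uv[1]+w));q=onplane(c,b,z)[:,:2].astype(np.float32)
    print(n,b.min(0),b.max(0),cv2.minEnclosingCircle(q))
circ('blue',(100,120,60),(130,255,255),(.516,.136),.044,14)
circ('black',(0,0,0),(180,255,75),(.521,.0742),.044,14)
circ('bot',(0,0,0),(180,255,70),(.528,-.001),.094,14)
circ('red',(0,150,80),(180,255,255),(.5964,-.0812),.053,22)
circ('orange',(5,150,120),(20,255,255),(.507,-.188),.053,22)
circ('cruc',(0,0,150),(180,50,255),(.3605,.1624),.028,15)
i=cv2.imread('pics/t4.png')[160:310,200:440];j=cv2.imread('pics/s4.png')[170:390,230:410]
i=cv2.resize(i,(720,450),interpolation=2)[:,:440];j=cv2.resize(j,(360,440),interpolation=2)
o=np.zeros((450,800,3),np.uint8);o[:,:440]=i;o[:440,440:]=j;cv2.imwrite('pics/f.png',o)
```

```text
blue [236. 222.] [244. 230.] ((0.515407919883728, 0.13158710300922394), 0.00986376591026783)
black [264. 220.] [272. 228.] ((0.5195215344429016, 0.06998851150274277), 0.009799965657293797)
bot [294. 209.] [306. 222.] ((0.5256107449531555, -0.0007252323557622731), 0.014810419641435146)
red [321. 172.] [349. 203.] ((0.596308708190918, -0.08083012700080872), 0.03608075901865959)
orange [372. 212.] [401. 240.] ((0.5070183277130127, -0.18763546645641327), 0.032188329845666885)
cruc [211. 283.] [240. 307.] ((0.36859601736068726, 0.1649448573589325), 0.03617125749588013)
```

View pics/f.png

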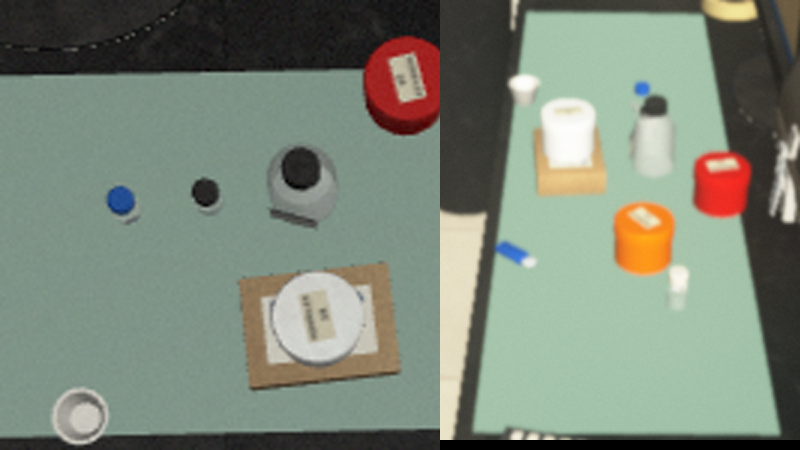

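The top and side crops show everything upright: tin central on the carton, the bottle behind it, and the vials in a row. The red, orange and white-vial bystanders haven't moved. The top view hints that the bottle-to-black spacing is a few mm short, so I'll take one unobstructed wrist measurement.

{"op": "move_arm", "data": {"jaw": [1, 1, 1, 1, 1, 1, 1, 1, 1, 1], "delta_pos": [[-0.02, 0, -0.02], [-0.055, 0, -0.04], [-0.09, 0, -0.04], [-0.125, 0, -0.04], [-0.16, 0, -0.04], [-0.195, 0, -0.04], [-0.23, 0, -0.04], [-0.26, 0.001, -0.04], [-0.28, 0.002, -0.04], [-0.286, 0.002, -0.04]], "twist": [0, 0, 0, 0, 0, 0, 0, 0, 0, 0]}}

```text
time_s: 32.55
eef_pos: [0.5257, 0.0347, 0.25]
orientation: [2.122, 2.315, -0.001]
wrist_force: [0.0, 0.4, 0.3]
grip_width: 0.0851
```

Run:
```python
from h import *
for i in range(5): cap('side')
c=cap('wrist','w13.png');print(axes()[0])
def circ(n,lo,hi,p,z,w):
    uv=cv2.projectPoints(np.array([[*p,z]]),c['rvec'],c['tvec'],np.array(c['mtx']),None)[0].ravel().astype(int)
    b=blob(c,lo,hi,(uv[0]-w,max(0,uv[1]-w),uv[0]+w,uv[1]+w));q=onplane(c,b,z)[:,:2].astype(np.float32)
    print(n,uv,b.min(0),b.max(0),cv2.minEnclosingCircle(q),q.min(0),q.max(0))
circ('blue',(100,120,60),(130,255,255),(.516,.136),.044,28)
circ('black',(0,0,0),(180,255,85),(.521,.0742),.044,22)
circ('bot',(0,0,0),(180,255,80),(.528,-.001),.094,28)
g=cv2.cvtColor(c['pixels'],cv2.COLOR_RGB2GRAY)
uv=cv2.projectPoints(np.array([[.525,.025,0]]),c['rvec'],c['tvec'],np.array(c['mtx']),None)[0].ravel().astype(int)
print(uv,[(v,int(g[v,uv[0]])) for v in range(uv[1]-10,uv[1]+10)])
```

```text
[0.52560517 0.03954008 0.24975357]
blue [321 101] [312.  93.] [332. 114.] ((0.5166856646537781, 0.1337449997663498), 0.009397481568157673) [0.50763226 0.1250688 ] [0.5255776  0.14289944]
black [320 171] [314. 164.] [329. 172.] ((0.5215378999710083, 0.07581721246242523), 0.007571901194751263) [0.5142589  0.07413014] [0.5288168  0.08114128]
bot [320 265] [306. 245.] [334. 268.] ((0.5277280807495117, 0.0050003910437226295), 0.01375049352645874) [ 0.5145288  -0.00271876] [0.5395801  0.01803397]
[320 210] [(200, 191), (201, 190), (202, 189), (203, 190), (204, 190), (205, 190), (206, 191), (207, 191), (208, 190), (209, 190), (210, 182), (211, 172), (212, 177), (213, 182), (214, 183), (215, 183), (216, 183), (217, 183), (218, 184), (219, 184)]
```

Final spacing: the bottle-to-blue gap is about 98 mm, the black vial is 36 and 39 mm from its two neighbours, and the row lies at 4.7° against the carton's 5.15°. All of that is within measurement error, so I'm handing in.

```bash
python3 -c "
from cell import robot
print(robot.job_done())"
```

```text
the job is handed in; nothing more can be done
None
```

The job is handed in, at about 33 s on the robot's clock. I placed the four things in the order asked: tin on the carton, bottle behind it, blue-capped vial to the left, then black-capped vial in the gap.

**Final pictures:** everything stood upright, and the tin sat central on the carton. The gripper was well clear, with its TCP at 0.25 m. The wrist force was never above about 6 N at the end of a move.

| Check | Asked | Measured |
|---|---|---|
| Bottle clear of the carton's back side | 40 mm | about 38–39 mm |
| Bottle off the middle of that side | 0 mm | 1–2 mm |
| Clear gap, bottle to blue vial | 100 mm | about 97–98 mm |
| Black vial to bottle and to blue vial | equal | about 36 and 39 mm |
| Direction of the row, against the carton's 5.15° | parallel | about 4.7° |

**Disagreements:**
- **Spacing:** the top and wrist cameras disagreed by 2–4 mm. The top view put the vials a few millimetres closer to the bottle than the table shows. I left this alone as about the calibration error.
- **Crucible:** the last crucible measurement failed, because its mask spilled onto something else. In the pictures it stood where it was, and nothing was moved near it.
- **White vial and USB stick:** I checked these by eye only. Both looked undisturbed.

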